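# Shift the gas selector through its L-shaped gate

### The job

Switch the bottle filler's gas on: with closed fingertips or the outside of a finger, push the orange knob along the long leg of its slot to the corner, round the corner, and along the short leg until it sits right at the closed end by the orange band. Only push it: do not grip it, pull it up or push hard, and leave the blue-knobbed selector and the things lying round about where they are. Take the hand clear at the end.

Things in the scene. Friction and masses are not known exactly. Their poses are not given: they have to be found in the camera images.
- gas: fixed gate selector with the orange knob: grey block 150 x 106 mm, 46 mm high, its aluminium cover plate with an L-shaped slot 16 mm wide. Origin: middle of its underside; +x along the long leg toward the corner, +y from the corner to the end of the short leg, z up. Turned up to 0.35 rad; the two selectors may change places. Two brass hose stubs stick out 26 mm at its +x side
- gas_knob: orange knob, round, 32 mm across from 66 to 86 mm above the table, tapering to 18 mm at its underside, 52 mm above the table; top at 90 mm. Origin: middle of its underside, on the axis of its 13 mm steel pin, which runs in the slot; axes as its selector's. Pushing it along the slot takes about 2 N; no spring along the slot: it stays where it is left
- gas_corner (a point): where the pin's centre stands at the corner of the slot, at the height of the cover plate's top (46 mm); in the block's frame (0.034, -0.020, 0.046)
- gas_end (a point): where the pin's centre stands at the closed end of the short leg, marked by a painted orange band round it, same height; in the block's frame (0.034, 0.020, 0.046)
- gas_along (a joint): travel of the knob along the long leg, m: 0 at the leg's blind end, 0.076 at the corner
- gas_across (a joint): travel of the knob along the short leg, m: 0 in the long leg, 0.040 at the closed end; it can leave 0 only with the knob within about 1 mm of the corner
- gas_lift (a joint): how far the knob has been pulled up out of its rest, m: 0 normally, at most 0.012; a spring holds it down with some 3 N
- drink: fixed gate selector with the blue knob: grey block 150 x 106 mm, 46 mm high, its aluminium cover plate with an L-shaped slot 16 mm wide. Origin: middle of its underside; +x along the long leg toward the corner, +y from the corner to the end of the short leg, z up. Turned up to 0.35 rad; the two selectors may change places. Two brass hose stubs stick out 26 mm at its +x side
- drink_knob: blue knob, round, 32 mm across from 66 to 86 mm above the table, tapering to 18 mm at its underside, 52 mm above the table; top at 90 mm. Origin: middle of its underside, on the axis of its 13 mm steel pin, which runs in the slot; axes as its selector's. Pushing it along the slot takes about 2 N; no spring along the slot: it stays where it is left
- drink_corner (a point): where the pin's centre stands at the corner of the slot, at the height of the cover plate's top (46 mm); in the block's frame (0.034, -0.020, 0.046)
- drink_end (a point): where the pin's centre stands at the closed end of the short leg, marked by a painted blue band round it, same height; in the block's frame (0.034, 0.020, 0.046)
- drink_along (a joint): travel of the knob along the long leg, m: 0 at the leg's blind end, 0.076 at the corner
- drink_across (a joint): travel of the knob along the short leg, m: 0 in the long leg, 0.040 at the closed end; it can leave 0 only with the knob within about 1 mm of the corner
- drink_lift (a joint): how far the knob has been pulled up out of its rest, m: 0 normally, at most 0.012; a spring holds it down with some 3 N
- handle_bar (a point): middle of the top bar of the table's fixed grey push handle at the right edge: a 25 mm tube hoop whose two upright posts stand 0.2 m nearer and 0.2 m farther from the robot than this point, down past the table top; keep the arm out of it
- thread_tape: white roll of thread tape 54 mm across, 15 mm high, lying flat, loose; origin under its centre
- spare_coil: black valve coil, 30 x 36 x 46 mm, standing loose; origin under its centre
- quick_coupling: brass quick coupling 27 x 51 x 27 mm, lying loose; origin under its centre

How it is judged:
By the outcome, as a careful person would: the job done as asked, in the order asked, and still so for the second after the job is handed in, with the robot touching nothing.
It also fails if it takes over 45 s, if anything falls off the work surface, if the arm or the gripper's body presses on something with over 40 N, if the wrist force passes 120 N, or if a joint passes its speed limit or range.

### The arm

A 7-joint arm with a two-finger parallel gripper is mounted at the origin on a cart in front of the work surface, level with it; the furniture and walls round the work are solid. World frame = base frame: x ahead of the robot, y to its left, z up, the work surface at z = 0. Lengths are in m, angles in rad, forces in N, time in s.
With the tool pointing down it reaches from about 0.425 to 0.925 m from the base axis. Payload 6.8 kg.
Tool frame: the origin (TCP) lies on the centre line of the jaws, within the pads' length; the fingertips stand 14 mm ahead of it and the grasp point (between the pads) lies 5 mm behind it (r.nose_length is the distance from the TCP to the fingertips, in m); z points along the fingers, y is the direction in which the jaws open and shut (so a half turn about z gives the same grasp; the last joint's range is limited). The gripper opens to 85 mm and grips with 20 to 120 N. Pads are 22 mm wide; open, the fingers measure 114 mm over their backs; the gripper's body (76 mm by 85 mm) begins 54 mm behind the grasp point. The pads swing forward as they close: fully open they stand 13 mm farther back than shut.
Start: joints at [1.241, 0.477, 0.022, 1.555, -0.011, 1.109, -0.083], TCP at [0.148, -0.658, 0.245] pointing down, gripper open.
Joint ranges: [-2.96, 2.96], [-0.34, 2.1], [-1.41, 1.46], [0.24, 2.44], [-1.37, 4.51], [0.17, 1.92], [-2.96, 2.96]. Speed limits (rad/s): [2.39, 2.39, 3.14, 3.14, 3.14, 3.14, 3.14].

### API

Orientations are given as a rotation vector (axis times angle).
In Python, from bench import r, imaging, look_for, outline_of gives the robot as it stands. The module is installed in compiled form; this text tells all that it offers.
- The arm moves only by the tool carry_out, never from a script. Its arguments are lists of equal length, an entry for each row: "offset": the shift along the tool's x, y, z as a fraction of full scale, a list of three; "turn": the turn, a rotation vector about the tool's x, y, z as a fraction of full scale, a list of three. A call has 1 to 8 rows; each row is the pose to reach, as a shift and turn from the pose commanded when the call began, along the tool's axes at that moment; what a row does not reach only later rows make up. Full scale, the value 1, is 0.5 m for a shift and 1.5 rad for a turn. A row lasts 1/10 s, in which the tool goes at most 50 mm and 8.59 degrees, less where a joint would pass 70% of its speed; a pose out of reach is approached as far as the arm can. A call with a number of a shift or a turn outside -1 to 1 is refused whole. A call with a gripper value outside its range is refused whole. "hand" is the closure, from 0 (fully open) to 1 (shut), set as the call begins (left out, the last holds). The fingers move at their own pace and stop on an object; "force" is the grip in N (left out, the last holds). Time passes only in rows, so rows that repeat a pose let the fingers close. It gives the time, the measured TCP pose, the force and the opening at its end, in the units of the state.
- r.get_obs(): the state, without advancing time (a new reading comes with each control period).
- imaging.grab_frame(name): name is "scene" or "top" or "wrist"; returns a dict with "pixels" (384x512x3 uint8, red, green, blue), "fx", "fy", "cx", "cy" (pixels), "R" (3x3) and "t" (3): a world point X has camera coordinates R X + t. Camera axes: x right, y down, z forward; pixel columns grow to the right and rows downward; lengths in m; the calibration is good to about 2 mm. The wrist camera is an equidistant fisheye: a pixel r from the principal point sees the ray r / f radians off the axis. A picture is of the moment at which its call begins. There is no depth.
- r.hand_in(): hands the job in, once; it reports no verdict.
Trained networks look in the newest picture that a camera, given by its name, has taken for a name from the list of things; names that differ only in an ending like _2 or _b are one class to them, and where a whole thing is asked for, a point or a joint stands for the part that bears it (a point fixed in the world has none). Each returns a list of dicts, best first, with "score" (0 to 1); they miss things now and then, are a little off and sometimes report something else, mostly with a low value. They report only what shows in the picture. A call takes as long as a camera call.
- look_for(query, camera): "xyz" ([x, y, z] in m, in the coordinates of the camera as it stood for that picture, good to about 4 mm: the middle of the surface that is visible of it).
- outline_of(query, camera): "region" (384x512 bool, what is visible of it).
The state is a dict: "clock": time; "joints": joint angles; "qvel": joint speeds; "tau": joint torques, N m; "tcp_pos": TCP position; "orientation": TCP orientation; "contact_force": force on the tool from outside, world axes, zero at the start; "moment": the same for the moment, N m; "grip_width": finger opening in m.
Only numpy, scipy, OpenCV 4.12 (cv2) and the standard library are available. Lean on these libraries where they do the work, as an engineer would, in place of code of your own. Each camera call takes 0.05 s, during which the arm holds its last target. There are 200 camera calls.

## Working session

There is one attempt and no reset: what is moved stays moved. The work goes in short steps, Python scripts to look and compute and a tool call to move; the robot and the scene stay as the last step left them, time stands still between calls to the robot, and variables do not carry over. Pictures are saved under pics/ and viewed, about 8 in all and at most 12, crops included, and the job is handed in when it is done.

Besides the shell and the picture viewer there is one more tool, called after "Call:" in YAML: its name, and indented under it one key for each argument. carry_out: Moves the arm, as the interface text tells. Shift numbers are shares of 0.5 m and turn numbers shares of 1.5 rad, none past 1 either way. Its arguments: {"type":"object","properties":{"offset":{"type":"array","items":{"type":"array","items":{"type":"number","minimum":-1,"maximum":1}}},"turn":{"type":"array","items":{"type":"array","items":{"type":"number","minimum":-1,"maximum":1}}},"hand":{"type":"number"},"force":{"type":"number"}},"required":["offset","turn"]}

```bash
mkdir -p pics
cat > h.py <<'E'
import numpy as np, cv2
from bench import r, imaging, look_for, outline_of
from scipy.spatial.transform import Rotation as Ro
def save(f,n): cv2.imwrite('pics/'+n,f['pixels'][:,:,::-1])
def world(f,p): return f['R'].T@(np.array(p)-f['t'])
def proj(f,X):
    c=f['R']@np.array(X)+f['t']; return np.array([f['fx']*c[0]/c[2]+f['cx'],f['fy']*c[1]/c[2]+f['cy']])
def plane(f,uv,z):
    d=f['R'].T@np.array([(uv[0]-f['cx'])/f['fx'],(uv[1]-f['cy'])/f['fy'],1]); o=-f['R'].T@f['t']
    return o+d*(z-o[2])/d[2]
E
python3 - <<'E'
from h import *
o=r.get_obs(); print(o['clock'],o['tcp_pos'],o['orientation'],o['grip_width'],r.nose_length)
ims=[]
for c in ['top','scene']:
    f=imaging.grab_frame(c); ims.append(f['pixels'])
    save(f,c+'0.png')
    for q in ['gas','gas_knob','drink','drink_knob','gas_end','handle_bar','thread_tape','spare_coil','quick_coupling']:
        L=look_for(q,c)
        print(c,q,[(round(x['score'],2),world(f,x['xyz']).round(3).tolist(),proj(f,world(f,x['xyz'])).round().tolist()) for x in L[:2]])
E
```

```text
0.0 [ 0.14831665 -0.65793197  0.24432043] [-3.12053232e+00 -3.47357781e-01  5.11369342e-04] 0.0854052719683044 0.014
top gas [(0.61, [0.609, -0.171, 0.047], [264.0, 209.0]), (0.61, [0.411, -0.119, 0.022], [247.0, 274.0])]
top gas_knob [(0.46, [0.58, -0.191, 0.093], [272.0, 217.0]), (0.22, [0.605, 0.004, 0.091], [205.0, 208.0])]
top drink [(0.72, [0.599, 0.028, 0.049], [199.0, 212.0])]
top drink_knob [(0.68, [0.605, 0.002, 0.093], [206.0, 208.0])]
top gas_end [(0.56, [0.616, -0.167, 0.048], [263.0, 206.0])]Traceback (most recent call last):
  File "<stdin>", line 8, in <module>
ValueError: it knows: drink, drink_across, drink_along, drink_corner, drink_end, drink_knob, drink_lift, gas, gas_across, gas_along, gas_corner, gas_end, gas_knob, gas_lift, quick_coupling, spare_coil, thread_tap
```

Run:
```python
from h import *
f=imaging.grab_frame('top')
for q in ['thread_tape','spare_coil','quick_coupling']:
        L=look_for(q,'top')
        print(q,[(round(x['score'],2),world(f,x['xyz']).round(3).tolist()) for x in L[:2]])
g=imaging.grab_frame('scene'); save(g,'scene0.png')
for q in ['gas','gas_knob']:
        L=look_for(q,'scene')
        print(q,[(round(x['score'],2),world(g,x['xyz']).round(3).tolist()) for x in L[:2]])
c=f['pixels'][150:300,150:350]
cv2.imwrite('pics/topcrop.png',cv2.resize(c,None,fx=4,fy=4,interpolation=cv2.INTER_CUBIC)[:,:,::-1])
print(-f['R'].T@f['t'],f['R'])
```

```text
thread_tape [(0.62, [0.377, 0.047, 0.017]), (0.31, [0.58, -0.192, 0.095])]
spare_coil []
quick_coupling [(0.48, [0.412, -0.122, 0.021])]
gas []
gas_knob [(0.5, [0.581, -0.187, 0.091]), (0.49, [0.602, 0.007, 0.088])]
[ 0.47368545 -0.15687115  1.15378406] [[ 4.23192620e-03 -9.99584423e-01 -2.85144259e-02]
 [-9.89676778e-01 -1.01669101e-04 -1.43317360e-01]
 [ 1.43254901e-01  2.88265736e-02 -9.89265921e-01]]
```

View pics/topcrop.png

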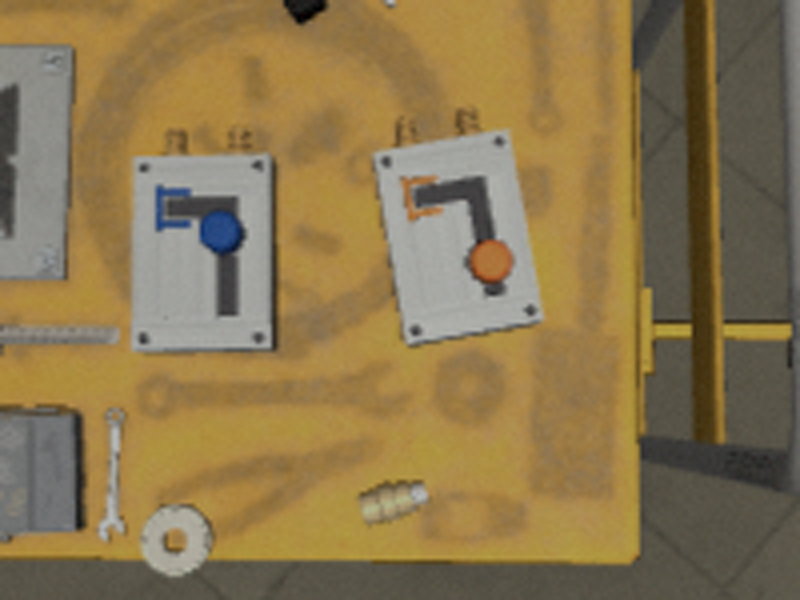

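View pics/scene0.png

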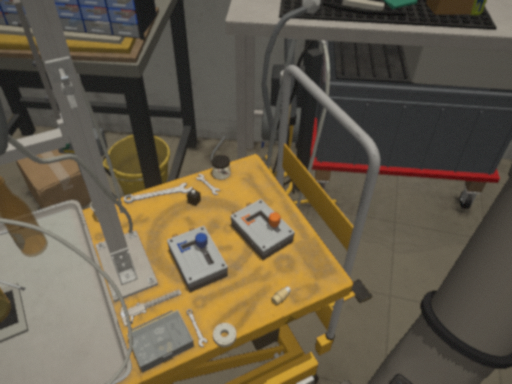

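The top crop shows the gas block (right), its corners at crop (375,153), (508,131), (541,321) and (408,345), with the orange knob at (491,260). The coupling and tape lie nearer the robot. The scene view shows the hoop from (283,75) to (375,155). Next I'll locate the hoop and fit the block.

Run:
```python
from h import *
f=imaging.grab_frame('top'); 
c=np.array([[375,153],[508,131],[541,321],[408,345]])/4+150
P=np.array([plane(f,u,.046) for u in c]); print(P.round(4))
m=P.mean(0); ax=(P[0]+P[1]-P[2]-P[3]); a=np.arctan2(ax[1],ax[0]); ay=P[0]+P[3]-P[1]-P[2]; b=np.arctan2(-ay[0],ay[1])
print('centre',m,'yaw',a,b,np.linalg.norm(ax)/2,np.linalg.norm(ay)/2)
k=plane(f,np.array([491,260])/4+150,.09); print('knob',k)
save(f,'topfull.png')
M=outline_of('gas_knob','top')
for x in M[:2]: 
    ys,xs=np.nonzero(x['region']); print(x['score'],xs.mean(),ys.mean(),plane(f,(xs.mean(),ys.mean()),.088))
g=imaging.grab_frame('scene')
# scene back-projections of hoop corners / posts at several heights
for n,uv in dict(far=(285,72),near=(377,158),postfar=(272,185),postnear=(332,335)).items():
    print(n,[plane(g,uv,z).round(2).tolist() for z in (0,.2,.3,.4,.5)])
print(-g['R'].T@g['t'])
```

```text
[[ 0.6726 -0.1075  0.046 ]
 [ 0.6897 -0.2097  0.046 ]
 [ 0.5438 -0.2336  0.046 ]
 [ 0.5255 -0.1333  0.046 ]]
centre [ 0.60787918 -0.17103881  0.046     ] yaw 0.16816966457976895 0.17311152800149246 0.14856523687641218 0.10279154274644463
knob [ 0.58536285 -0.19461875  0.09      ]
0.4 272.4148936170213 214.81914893617022 [ 0.58610269 -0.1937143   0.088     ]
far [[1.31, -0.63, 0.0], [1.03, -0.47, 0.2], [0.9, -0.39, 0.3], [0.76, -0.3, 0.4], [0.62, -0.22, 0.5]]
near [[0.73, -0.66, 0.0], [0.56, -0.49, 0.2], [0.48, -0.4, 0.3], [0.4, -0.32, 0.4], [0.32, -0.23, 0.5]]
postfar [[0.77, -0.29, 0.0], [0.6, -0.19, 0.2], [0.51, -0.14, 0.3], [0.43, -0.09, 0.4], [0.34, -0.04, 0.5]]
postnear [[0.27, -0.18, 0.0], [0.2, -0.1, 0.2], [0.16, -0.06, 0.3], [0.12, -0.02, 0.4], [0.08, 0.01, 0.5]]
[-0.11606616  0.22648582  1.03982828]
```

View pics/topfull.png

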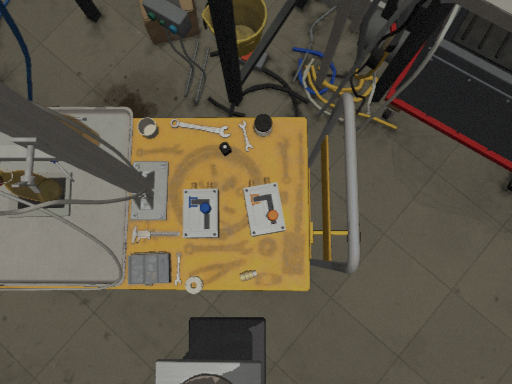

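The hoop's bar comes out at about y=-0.39, z=0.3, x=0.48–0.90. The block centre is (0.608,-0.171) with yaw 0.17, and the knob is at along≈0.017. I'll pass inside the near post at small radius with the fingers shut.

```bash
cat >> h.py <<'E'
C=np.array([.608,-.171]); YAW=.170
def blk(x,y): 
    c,s=np.cos(YAW),np.sin(YAW); return C+[c*x-s*y,s*x+c*y]
def toblk(p):
    c,s=np.cos(YAW),np.sin(YAW); d=np.array(p[:2])-C; return np.array([c*d[0]+s*d[1],-s*d[0]+c*d[1]])
def go(*W,yaw=None):
    o=r.get_obs(); R=Ro.from_rotvec(o['orientation'])
    for w in W: print(np.round(w,4),'offset',(R.inv().apply(np.array(w)-o['tcp_pos'])/.5).round(4).tolist())
    y=YAW if yaw is None else yaw
    T=Ro.from_euler('z',y)*Ro.from_rotvec([np.pi,0,0])
    print('turn',((R.inv()*T).as_rotvec()/1.5).round(4).tolist())
E
python3 -c "
from h import *
go([.36,-.26,.245],[.42,-.17,.22])"
```

```text
[ 0.36  -0.26   0.245] offset [0.5879, -0.6844, 0.0007]
[ 0.42 -0.17  0.22] offset [0.7446, -0.8336, 0.0507]
turn [0.0, -0.0, 0.0345]
```

Call:
carry_out:
  offset:
    - [0.588,-0.684,0]
    - [0.588,-0.684,0]
    - [0.588,-0.684,0]
    - [0.588,-0.684,0]
    - [0.588,-0.684,0]
    - [0.588,-0.684,0]
    - [0.588,-0.684,0]
    - [0.588,-0.684,0]
  turn:
    - [0,0,0.0345]
    - [0,0,0.0345]
    - [0,0,0.0345]
    - [0,0,0.0345]
    - [0,0,0.0345]
    - [0,0,0.0345]
    - [0,0,0.0345]
    - [0,0,0.0345]
  hand: 1

```text
clock: 1.6
tcp_pos: [0.3368, -0.3035, 0.2457]
orientation: [3.129, 0.266, 0.001]
contact_force: [0.4, -0.6, -0.1]
grip_width: -0.0
```

```bash
python3 -c "
from h import *
go([.42,-.17,.22],[*blk(-.085,-.02),.19])"
```

```text
[ 0.42 -0.17  0.22] offset [0.2091, -0.235, 0.0514]
[ 0.5276 -0.2051  0.19  ] offset [0.4093, -0.1295, 0.1116]
turn [0.0007, -0.0004, -0.0001]
```

Call:
carry_out:
  offset:
    - [0.209,-0.235,0.051]
    - [0.209,-0.235,0.051]
    - [0.209,-0.235,0.051]
    - [0.209,-0.235,0.051]
    - [0.409,-0.13,0.112]
    - [0.409,-0.13,0.112]
    - [0.409,-0.13,0.112]
    - [0.409,-0.13,0.112]
  turn:
    - [0,0,0]
    - [0,0,0]
    - [0,0,0]
    - [0,0,0]
    - [0,0,0]
    - [0,0,0]
    - [0,0,0]
    - [0,0,0]

```text
clock: 2.4
tcp_pos: [0.5282, -0.2074, 0.1882]
orientation: [-3.13, -0.266, 0.0]
contact_force: [-0.6, 1.1, -0.1]
grip_width: -0.0004
```

Run:
```python
from h import *
f=imaging.grab_frame('wrist'); save(f,'w1.png')
o=r.get_obs(); print(o['tcp_pos'],toblk(o['tcp_pos']))
def fray(u,v,z):
    d=np.array([u-f['cx'],v-f['cy']]); n=np.linalg.norm(d); th=n/f['fx']
    c=np.array([*(np.sin(th)*d/n),np.cos(th)]); w=f['R'].T@c; p=-f['R'].T@f['t']; return p+w*(z-p[2])/w[2]
for q in ['gas_knob','gas']:
    for x in look_for(q,'wrist')[:2]: print(q,x['score'],world(f,x['xyz']).round(4))
    for x in outline_of(q,'wrist')[:2]:
        ys,xs=np.nonzero(x['region']); p=fray(xs.mean(),ys.mean(),.085 if q!='gas' else .046); print('mask',x['score'],xs.mean(),ys.mean(),p.round(4),toblk(p))
print(f['fx'],f['cx'],f['cy'],(-f['R'].T@f['t']),f['R'].round(3).tolist())
```

```text
[ 0.52668874 -0.20699888  0.18861542] [-0.08622952 -0.02172351]
gas_knob 0.92 [ 0.5889 -0.1968  0.0912]
mask 0.84 250.66842501883949 119.58929917106255 [ 0.5866 -0.1935  0.085 ] [-0.02492294 -0.01853139]
mask 0.19 230.31109208625395 88.83102359676815 [ 0.6078 -0.174   0.085 ] [-0.00074322 -0.00296292]
gas 0.96 [ 0.6137 -0.1665  0.0443]
gas 0.54 [ 0.6095 -0.0031  0.0884]
mask 0.91 230.451191308557 88.99693433012423 [ 0.6096 -0.1704  0.046 ] [0.00163516 0.00031362]
297.3186396354542 256.4481586808446 189.3401997398475 [ 0.59636793 -0.19648994  0.3164759 ] [[0.168, -0.986, -0.001], [-0.949, -0.162, 0.271], [-0.267, -0.045, -0.963]]
```

View pics/w1.png

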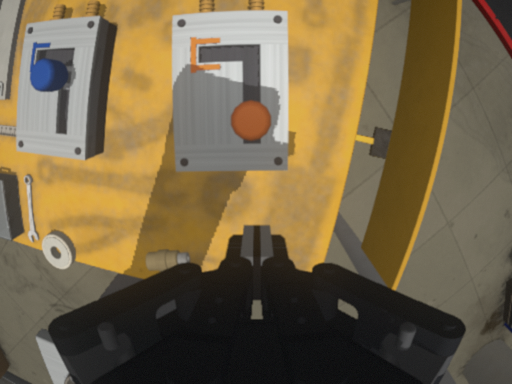

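The wrist view shows the knob at pixel (251,120) and the gas block squarely aligned with the tool. Its position agrees with the top fit to about 1 mm. Next I descend behind the knob.

```bash
python3 -c "
from h import *
go([*blk(-.086,-.0195),.077],[*blk(-.06,-.0195),.077],[*blk(-.03,-.0195),.077])"
```

```text
[ 0.5265 -0.2048  0.077 ] offset [0.0024, -0.0035, 0.2256]
[ 0.5522 -0.2004  0.077 ] offset [0.0544, -0.0035, 0.2256]
[ 0.5817 -0.1953  0.077 ] offset [0.1144, -0.0035, 0.2256]
turn [0.0003, 0.0001, -0.0002]
```

Call:
carry_out:
  offset:
    - [0.002,-0.0035,0.1]
    - [0.002,-0.0035,0.17]
    - [0.002,-0.0035,0.226]
    - [0.002,-0.0035,0.226]
    - [0.002,-0.0035,0.226]
    - [0.03,-0.0035,0.226]
    - [0.05,-0.0035,0.226]
    - [0.05,-0.0035,0.226]
  turn:
    - [0,0,0]
    - [0,0,0]
    - [0,0,0]
    - [0,0,0]
    - [0,0,0]
    - [0,0,0]
    - [0,0,0]
    - [0,0,0]

```text
clock: 3.45
tcp_pos: [0.5544, -0.1999, 0.078]
orientation: [3.129, 0.269, 0.007]
contact_force: [-0.1, -0.0, 0.1]
grip_width: -0.0002
```

```bash
python3 -c "
from h import *
o=r.get_obs();print(o['tcp_pos'],toblk(o['tcp_pos']),o['contact_force'])
go([*blk(-.02,-.0195),.077],[*blk(.0,-.0195),.077])"
```

```text
[ 0.55440515 -0.19991586  0.07803958] [-0.05771432 -0.01943173] [-0.13171904 -0.049134    0.07538155]
[ 0.5916 -0.1936  0.077 ] offset [0.0754, 0.0002, 0.0024]
[ 0.6113 -0.1902  0.077 ] offset [0.1154, 0.0003, 0.0026]
turn [0.0008, -0.003, 0.001]
```

Call:
carry_out:
  offset:
    - [0.012,0,0.002]
    - [0.024,0,0.002]
    - [0.036,0,0.002]
    - [0.048,0,0.002]
    - [0.06,0,0.002]
    - [0.072,0,0.002]
    - [0.084,0,0.002]
    - [0.084,0,0.002]
  turn:
    - [0,0,0]
    - [0,0,0]
    - [0,0,0]
    - [0,0,0]
    - [0,0,0]
    - [0,0,0]
    - [0,0,0]
    - [0,0,0]

```text
clock: 4.25
tcp_pos: [0.5936, -0.1931, 0.0753]
orientation: [-3.13, -0.268, -0.002]
contact_force: [-0.1, -0.2, -0.1]
grip_width: -0.0003
```

```bash
python3 -c "
from h import *
o=r.get_obs();print(o['tcp_pos'],toblk(o['tcp_pos']),o['contact_force'])
go([*blk(.0,-.0195),.077],[*blk(.007,-.0195),.077])"
```

```text
[ 0.59355828 -0.19310621  0.07525778] [-0.01797352 -0.01934426] [-0.0838313  -0.22691177 -0.05037817]
[ 0.6113 -0.1902  0.077 ] offset [0.036, 0.0003, -0.0034]
[ 0.6182 -0.189   0.077 ] offset [0.05, 0.0003, -0.0034]
turn [0.0, -0.0007, 0.0004]
```

```bash
cat >> h.py <<'E'
def knob(z=.085):
    f=imaging.grab_frame('wrist')
    for x in outline_of('gas_knob','wrist')[:1]:
        ys,xs=np.nonzero(x['region']); d=np.array([xs.mean()-f['cx'],ys.mean()-f['cy']]); n=np.linalg.norm(d); th=n/f['fx']
        w=f['R'].T@np.array([*(np.sin(th)*d/n),np.cos(th)]); p=-f['R'].T@f['t']; p=p+w*(z-p[2])/w[2]
        print('knob mask',round(x['score'],2),len(xs),p.round(4),'blk',toblk(p).round(4))
    for x in look_for('gas_knob','wrist')[:1]: print('knob look',x['score'],toblk(world(f,x['xyz'])).round(4))
    return f
E
python3 -c "
from h import *
save(knob(),'w2.png')"
```

```text
knob mask 0.59 4564 [ 0.623  -0.1871  0.085 ] blk [ 0.0121 -0.0184]
knob look 0.7 [ 0.0148 -0.0187]
```

View pics/w2.png

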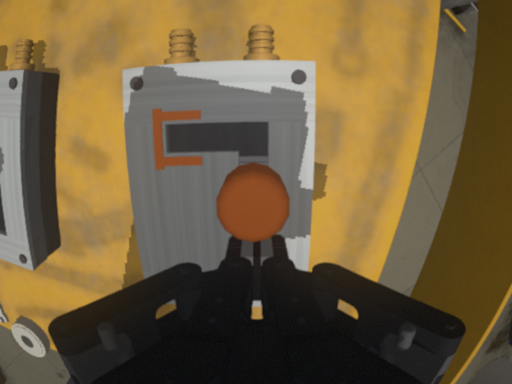

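The knob sits at pixel (253,203), block x≈0.010, moving along with the fingertips. I'll continue to just short of the corner.

Call:
carry_out:
  offset:
    - [0.01,0,-0.002]
    - [0.02,0,-0.002]
    - [0.028,0,-0.002]
    - [0.036,0,-0.002]
    - [0.042,0,-0.002]
    - [0.046,0,-0.002]
    - [0.046,0,-0.002]
  turn:
    - [0,0,0]
    - [0,0,0]
    - [0,0,0]
    - [0,0,0]
    - [0,0,0]
    - [0,0,0]
    - [0,0,0]

```text
clock: 5.1
tcp_pos: [0.6155, -0.1895, 0.0763]
orientation: [-3.13, -0.267, -0.001]
contact_force: [-1.2, -1.2, -0.2]
grip_width: -0.0001
```

Call:
carry_out:
  offset:
    - [0.003,0,0]
    - [0.003,0,0]
  turn:
    - [0,0,0]
    - [0,0,0]

```text
clock: 5.3
tcp_pos: [0.6167, -0.1893, 0.0764]
orientation: [3.13, 0.267, 0.0]
contact_force: [-1.9, -0.0, -0.6]
grip_width: 0.0004
```

```bash
python3 -c "
from h import *
o=r.get_obs();print(o['tcp_pos'],toblk(o['tcp_pos']),o['contact_force'])
knob()"
```

```text
[ 0.61671403 -0.18928446  0.07639687] [ 0.00549501 -0.01949515] [-1.88927446 -0.01649175 -0.57428576]
knob mask 0.9 4319 [ 0.6456 -0.183   0.085 ] blk [ 0.0351 -0.0182]
knob look 0.88 [ 0.0374 -0.0206]
```

Call:
carry_out:
  offset:
    - [0.002,0,0]
    - [0.002,0,0]
  turn:
    - [0,0,0]
    - [0,0,0]

```text
clock: 5.65
tcp_pos: [0.6176, -0.1891, 0.0764]
orientation: [3.13, 0.267, 0.0]
contact_force: [-0.3, -0.8, -0.1]
grip_width: -0.0
```

Call:
carry_out:
  offset:
    - [0.002,0,0]
    - [0.002,0,0]
  turn:
    - [0,0,0]
    - [0,0,0]

```text
clock: 5.85
tcp_pos: [0.6187, -0.189, 0.0764]
orientation: [3.13, 0.267, 0.0]
contact_force: [-1.0, 0.4, -0.4]
grip_width: 0.0002
```

Call:
carry_out:
  offset:
    - [0.002,0,0]
    - [0.002,0,0]
  turn:
    - [0,0,0]
    - [0,0,0]

```text
clock: 6.05
tcp_pos: [0.6197, -0.1888, 0.0763]
orientation: [3.13, 0.267, 0.0]
contact_force: [-1.6, 0.0, -0.7]
grip_width: -0.0001
```

Call:
carry_out:
  offset:
    - [0.002,0,0]
    - [0.002,0,0]
  turn:
    - [0,0,0]
    - [0,0,0]

```text
clock: 6.25
tcp_pos: [0.6202, -0.1888, 0.0763]
orientation: [3.13, 0.267, -0.001]
contact_force: [-2.3, 0.7, 1.2]
grip_width: 0.0002
```

Call:
carry_out:
  offset:
    - [0.002,0,0]
    - [0.002,0,0]
  turn:
    - [0,0,0]
    - [0,0,0]

```text
clock: 6.45
tcp_pos: [0.6207, -0.1887, 0.0763]
orientation: [3.13, 0.266, -0.003]
contact_force: [-6.3, -1.0, 3.1]
grip_width: 0.0004
```

```bash
python3 -c "
from h import *
o=r.get_obs();print(o['tcp_pos'],toblk(o['tcp_pos']),o['contact_force'])
save(knob(),'w3.png')"
```

```text
[ 0.62071357 -0.18874617  0.07629083] [ 0.00952797 -0.01964127] [-6.25839176 -0.97683557  3.09959523]
knob mask 0.84 4469 [ 0.6489 -0.1824  0.085 ] blk [ 0.0384 -0.0182]
knob look 0.81 [ 0.0408 -0.0223]
```

View pics/w3.png

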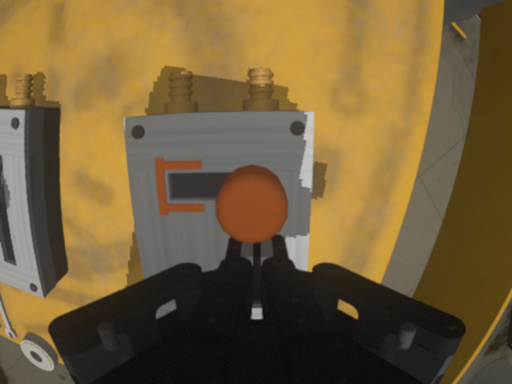

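The force rose to 6 N and travel stopped. The knob at (252,204) covers the slot's corner. I back off, go round to its right-hand side and come level with it.

Call:
carry_out:
  offset:
    - [-0.025,0,0]
    - [-0.05,0,0]
    - [-0.05,0,0]
    - [-0.05,0.05,0]
    - [-0.05,0.1,0]
    - [-0.05,0.1,0]
    - [0,0.1,0]
    - [0.05,0.1,0]
  turn:
    - [0,0,0]
    - [0,0,0]
    - [0,0,0]
    - [0,0,0]
    - [0,0,0]
    - [0,0,0]
    - [0,0,0]
    - [0,0,0]

```text
clock: 7.4
tcp_pos: [0.6549, -0.2337, 0.0765]
orientation: [-3.13, -0.265, -0.001]
contact_force: [1.8, 0.4, 0.0]
grip_width: 0.0002
```

```bash
python3 -c "
from h import *
o=r.get_obs();print(o['tcp_pos'],toblk(o['tcp_pos']),o['contact_force'])
save(knob(),'w4.png')
go([*blk(.035,-.054),.077])"
```

```text
[ 0.65491613 -0.23365899  0.0765074 ] [ 0.03563902 -0.06969312] [1.78262228 0.35724227 0.0194963 ]
knob mask 0.75 3354 [ 0.6541 -0.1848  0.085 ] blk [ 0.0431 -0.0214]
knob look 0.75 [ 0.0439 -0.0225]
[ 0.6516 -0.2183  0.077 ] offset [-0.0044, -0.0278, -0.0012]
turn [-0.0005, -0.0013, 0.0014]
```

View pics/w4.png

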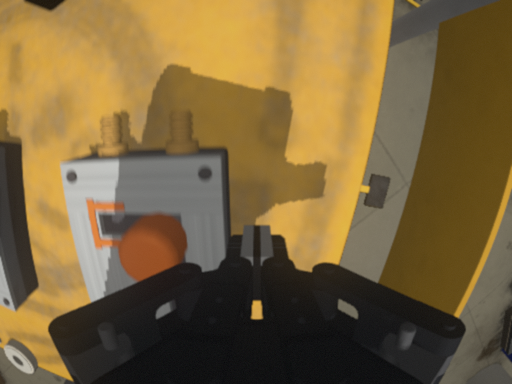

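Call:
carry_out:
  offset:
    - [0,-0.015,0]
    - [0,-0.025,0]
    - [0,-0.032,0]
    - [0,-0.039,0]
    - [0,-0.046,0]
    - [0,-0.053,0]
    - [0,-0.06,0]
    - [0,-0.06,0]
  turn:
    - [0,0,0]
    - [0,0,0]
    - [0,0,0]
    - [0,0,0]
    - [0,0,0]
    - [0,0,0]
    - [0,0,0]
    - [0,0,0]

```text
clock: 8.35
tcp_pos: [0.6494, -0.2037, 0.0764]
orientation: [3.13, 0.267, -0.0]
contact_force: [-0.5, -1.1, 0.2]
grip_width: 0.0002
```

```bash
python3 -c "
from h import *
o=r.get_obs();print(o['tcp_pos'],toblk(o['tcp_pos']),o['contact_force'])
save(knob(),'w5.png')"
```

```text
[ 0.64943085 -0.20366747  0.07641254] [ 0.03530685 -0.03920593] [-0.50959549 -1.13735881  0.18352309]
knob mask 0.69 2833 [ 0.655  -0.1757  0.085 ] blk [ 0.0455 -0.0126]
knob look 0.92 [ 0.0485 -0.014 ]
```

View pics/w5.png

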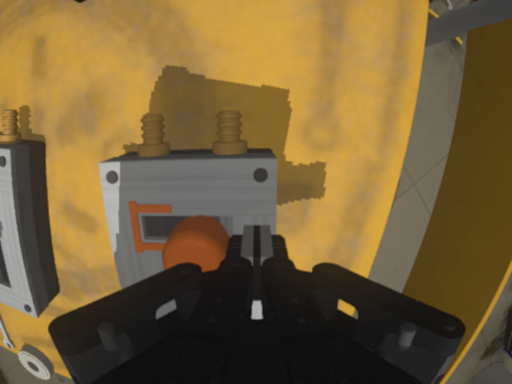

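The knob has turned the corner and is about 9 mm into the short leg (its left side is visible at (195,245)). I'll continue.

Call:
carry_out:
  offset:
    - [0,-0.008,0]
    - [0,-0.016,0]
    - [0,-0.024,0]
    - [0,-0.032,0]
    - [0,-0.04,0]
    - [0,-0.048,0]
    - [0,-0.053,0]
    - [0,-0.053,0]
  turn:
    - [0,0,0]
    - [0,0,0]
    - [0,0,0]
    - [0,0,0]
    - [0,0,0]
    - [0,0,0]
    - [0,0,0]
    - [0,0,0]

```text
clock: 9.3
tcp_pos: [0.6449, -0.1771, 0.0762]
orientation: [-3.13, -0.268, 0.0]
contact_force: [-0.1, -0.8, 0.3]
grip_width: -0.0001
```

Call:
carry_out:
  offset:
    - [0,-0.002,0]
    - [0,-0.002,0]
  turn:
    - [0,0,0]
    - [0,0,0]

```text
clock: 9.5
tcp_pos: [0.6449, -0.1768, 0.0763]
orientation: [-3.13, -0.267, 0.0]
contact_force: [0.0, -1.2, -0.3]
grip_width: -0.0001
```

```bash
python3 -c "
from h import *
o=r.get_obs();print(o['tcp_pos'],toblk(o['tcp_pos']),o['contact_force'])
knob()"
```

```text
[ 0.64489307 -0.17681662  0.07625962] [ 0.03537718 -0.01197443] [ 0.01857379 -1.18084803 -0.30445142]
knob mask 0.69 2631 [ 0.6503 -0.1489  0.085 ] blk [0.0454 0.0146]
knob look 0.78 [0.0488 0.0125]
```

Call:
carry_out:
  offset:
    - [0,-0.002,0]
    - [0,-0.003,0]
    - [0,-0.003,0]
  turn:
    - [0,0,0]
    - [0,0,0]
    - [0,0,0]

```text
clock: 9.95
tcp_pos: [0.6446, -0.1754, 0.0763]
orientation: [3.13, 0.267, 0.0]
contact_force: [0.6, -0.9, -0.1]
grip_width: 0.0002
```

Call:
carry_out:
  offset:
    - [0,-0.002,0]
    - [0,-0.002,0]
  turn:
    - [0,0,0]
    - [0,0,0]

```text
clock: 10.15
tcp_pos: [0.6444, -0.1743, 0.0763]
orientation: [-3.13, -0.267, 0.0]
contact_force: [0.5, -2.2, -0.6]
grip_width: -0.0003
```

Call:
carry_out:
  offset:
    - [0,-0.002,0]
    - [0,-0.002,0]
  turn:
    - [0,0,0]
    - [0,0,0]

```text
clock: 10.35
tcp_pos: [0.6443, -0.1732, 0.0763]
orientation: [-3.13, -0.267, 0.0]
contact_force: [-1.0, -1.4, 0.7]
grip_width: 0.0002
```

Call:
carry_out:
  offset:
    - [0,-0.002,0]
    - [0,-0.002,0]
  turn:
    - [0,0,0]
    - [0,0,0]

```text
clock: 10.55
tcp_pos: [0.6441, -0.1723, 0.0763]
orientation: [-3.13, -0.267, 0.0]
contact_force: [-0.3, -0.9, -0.2]
grip_width: -0.0
```

Call:
carry_out:
  offset:
    - [0,-0.002,0]
    - [0,-0.002,0]
  turn:
    - [0,0,0]
    - [0,0,0]

```text
clock: 10.75
tcp_pos: [0.6439, -0.1714, 0.0763]
orientation: [3.13, 0.267, -0.0]
contact_force: [0.5, -0.8, -1.8]
grip_width: -0.0002
```

Call:
carry_out:
  offset:
    - [0,-0.002,0]
    - [0,-0.002,0]
  turn:
    - [0,0,0]
    - [0,0,0]

```text
clock: 10.95
tcp_pos: [0.6438, -0.171, 0.0764]
orientation: [3.13, 0.266, 0.0]
contact_force: [1.1, -2.8, -0.7]
grip_width: 0.0001
```

Call:
carry_out:
  offset:
    - [0,-0.002,0]
    - [0,-0.002,0]
  turn:
    - [0,0,0]
    - [0,0,0]

```text
clock: 11.15
tcp_pos: [0.6437, -0.1705, 0.0764]
orientation: [3.129, 0.266, 0.0]
contact_force: [0.3, -5.3, -0.6]
grip_width: -0.0001
```

Call:
carry_out:
  offset:
    - [0,-0.001,0]
    - [0,-0.001,0]
  turn:
    - [0,0,0]
    - [0,0,0]

```text
clock: 11.35
tcp_pos: [0.6436, -0.1703, 0.0764]
orientation: [3.129, 0.265, 0.001]
contact_force: [2.2, -5.8, -0.6]
grip_width: 0.0
```

Call:
carry_out:
  offset:
    - [0,0.02,0]
    - [0,0.06,0]
    - [0,0.1,0]
    - [0,0.1,-0.1]
    - [0,0.1,-0.2]
    - [0,0.1,-0.25]
    - [-0.2,0.05,-0.25]
    - [-0.2,0.05,-0.25]
  turn:
    - [0,0,0]
    - [0,0,0]
    - [0,0,0]
    - [0,0,0]
    - [0,0,0]
    - [0,0,0]
    - [0,0,0]
    - [0,0,0]

```text
clock: 12.15
tcp_pos: [0.5527, -0.2108, 0.2024]
orientation: [3.13, 0.268, 0.005]
contact_force: [-0.7, -0.5, 0.2]
grip_width: -0.0001
```

Call:
carry_out:
  offset:
    - [-0.2,0,0]
    - [-0.2,0,0]
    - [-0.2,0,0]
    - [-0.2,0,0]
  turn:
    - [0,0,0]
    - [0,0,0]
    - [0,0,0]
    - [0,0,0]

```text
clock: 12.55
tcp_pos: [0.4531, -0.2285, 0.2018]
orientation: [3.13, 0.264, 0.001]
contact_force: [1.0, -0.2, -0.1]
grip_width: 0.0002
```

Run:
```python
from h import *
f=knob(); t=imaging.grab_frame('top')
x=outline_of('gas_knob','top')
for m in x[:2]:
    ys,xs=np.nonzero(m['region']); print('top',m['score'],xs.mean(),ys.mean(),toblk(plane(t,(xs.mean(),ys.mean()),.088)))
print(r.get_obs()['contact_force'], r.get_obs()['clock'])
a=cv2.resize(t['pixels'][165:265,170:300],(520,400),interpolation=cv2.INTER_CUBIC)
b=cv2.resize(f['pixels'][0:200,100:360],(520,400)) if 0 else f['pixels']
cv2.imwrite('pics/fin_top.png',a[:,:,::-1]); save(f,'fin_w.png')
```

```text
knob mask 0.46 10058 [ 0.569  -0.1816  0.085 ] blk [-0.0403 -0.0039]
top 0.54 255.4494382022472 196.96629213483146 [0.03502976 0.02134578]
[-0.4277006   1.28016893 -0.41974632] 12.8
```

View pics/fin_w.png

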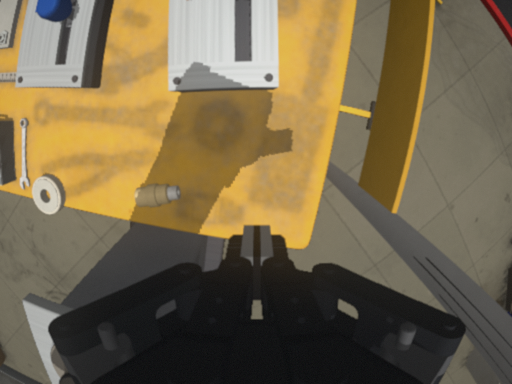

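View pics/fin_top.png

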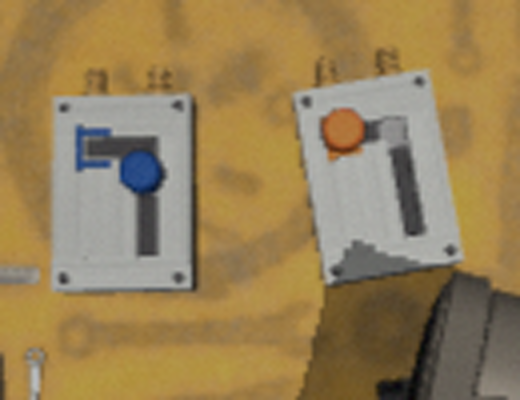

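The top view shows the orange knob at crop (343,130), over the band, and the selector's measured knob position is (0.035, 0.021) against the nominal (0.034, 0.020). The blue selector and the loose things look unmoved.

```bash
python3 -c "
from h import *
print(r.hand_in())"
```

```text
the job is handed in; nothing more can be done
None
```

The gas is switched on: I pushed the orange knob with closed fingertips along the long leg to the corner. I then went round to its side and pushed it along the short leg to the closed end by the orange band. I handed the job in at about 13 s.

- **Stops:** at the corner the force rose to about 6 N and the knob stopped moving. The same happened at the closed end, again at about 6 N.
- **Final position:** with the hand withdrawn, the top camera put the knob at (0.035, 0.021) in the block's frame. The nominal end is (0.034, 0.020), so they agree within camera accuracy.
- **Surroundings:** the blue selector, thread tape and coupling looked unmoved in the last pictures. The spare coil was not in view of them, but the arm never went near it.
- **Checks that disagreed:**
  - The wrist camera's last knob detection, at (-0.040, -0.004), was false because the knob was out of its view. I ignored it.
  - While the finger partly hid the knob, the wrist camera's estimates were off by up to about 1 cm. I went by contact force and the top view instead.

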